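# Walk the label printer into its docking board

## Robot

A 7-joint arm with a two-finger parallel gripper is mounted at the origin on a cart in front of the work surface, level with it; the furniture and walls round the work are solid. World frame = base frame: x ahead of the robot, y to its left, z up, the work surface at z = 0. Lengths are in m, angles in rad, forces in N, time in s.
With the tool pointing down it reaches from about 0.4 to 0.85 m from the base axis. Payload 10.4 kg.
Tool frame: the origin (TCP) lies midway between the tips of the shut fingers; the grasp point (between the pads) lies 19 mm behind it (robot.grip_point_offset is the distance from the TCP to the grasp point, in m); z points along the fingers, y is the line along which they close (so a half turn about z gives the same grasp; the last joint's range is limited). The gripper opens to 87 mm and grips with 3 to 60 N. Pads are 19 mm wide; open, the fingers measure 117 mm over their backs; the gripper's body (75 mm by 190 mm) begins 51 mm behind the grasp point.
Start: joints at [1.089, 0.332, -0.065, 1.46, 0.022, 1.35, -0.088], TCP at [0.277, -0.56, 0.223] pointing down, gripper open.
Joint ranges: [-2.6, 2.6], [-0.5, 2.12], [-1.47, 1.34], [0.16, 2.42], [-1.27, 4.41], [0.06, 2.06], [-2.6, 2.6]. Speed limits (rad/s): [2.22, 2.22, 2.79, 2.79, 3.14, 3.14, 3.14].

## Interface

Orientations are given as a unit quaternion [w, x, y, z].
In Python, from station import robot gives the robot as it stands.
- The arm moves only by the tool apply_moves, never from a script. Its argument "targets" is text: rows parted by semicolons, each of 4 numbers parted by spaces: the shift along the tool's x, y, z in mm, then the turn about the tool's z in units of 5 degrees (1.0 is 5 degrees). In form: dx dy dz spin; .... A call has 1 to 10 rows; each row shifts and turns the commanded pose from where the row before left it, along the tool's axes as they then stand; what a row does not reach is not made up. A row lasts 1/10 s, in which the tool goes at most 50 mm and 8.59 degrees, less where a joint would pass 70% of its speed; a pose out of reach is approached as far as the arm can. A call is refused whole if a number of a shift passes 50 or a number of a turn 1, either way. A call with a gripper value outside its range is refused whole. "grip" is the finger opening in mm, from 0 to 87, set as the call begins (left out, the last holds). The fingers move at their own pace and stop on an object; "newtons" is the grip in N (left out, the last holds). Time passes only in rows, so rows that do not move let the fingers close. It gives the time, the measured TCP pose, the force, the opening and the grip force at its end, in the units of the state.
- robot.observe(): the state, without advancing time (a new reading comes with each control period).
- robot.get_image(name): name is "scene" or "side" or "wrist"; returns a dict with "img" (480x640x3 uint8, red, green, blue), "fx", "fy", "cx", "cy" (pixels), "view" (4x4, takes a point from world to camera coordinates). Camera axes: x right, y down, z forward; pixel columns grow to the right and rows downward; lengths in m; the calibration is good to about 2 mm. A picture is of the moment at which its call begins. There is no depth.
- robot.hand_in(): hands the job in; it is judged then, once.
Trained networks look in the newest picture that a camera, given by its name, has taken for a name from the list of things; names that differ only in an ending like _2 or _b are one class to them, and where a whole thing is asked for, a point or a joint stands for the part that bears it (a point fixed in the world has none). Each returns a list of dicts, best first, with "conf" (0 to 1); they miss things now and then, are a little off and sometimes report something else, mostly with a low value. They report only what shows in the picture. A call takes as long as a camera call. They do not tell look-alikes from the thing itself.
- robot.boxes_of(thing, camera): "xyz" ([x, y, z] in m, in world coordinates, good to about 4 mm: the middle of the surface that is visible of it).
- robot.mark_of(thing, camera): "xyz" ([x, y, z] in m, in world coordinates, good to about 4 mm: a listed point, or the origin of a listed thing).
The state is a dict: "clock": time; "joint_pos": joint angles; "dq": joint speeds; "joint_torque": joint torques, N m; "eef_pos": TCP position; "tool_rot": TCP orientation; "contact_force": force on the tool from outside, world axes, zero at the start; "moment": the same for the moment, N m; "opening": opening from 0.0 (shut) to 1.0 (fully open); "finger_force": force on a finger pad.
Only numpy, scipy, OpenCV 4.12 (cv2) and the standard library are available. Lean on these libraries where they do the work, as an engineer would, in place of code of your own. Each camera call takes 0.05 s, during which the arm holds its last target. There are 200 camera calls.

## Task

Take the clip box out of the docking board's pocket and stand it upright on the desk, off the board. Then walk the label printer forward by pushing its two near corners in turn, left corner first, then right, then left again and so on, each push taking that corner some 2 to 4 cm past the other, until the whole printer has dropped flat into the pocket. Do not push on the black label chute in the middle of its near side, do not lift the printer or twist it further than about 20 degrees from straight, and do not disturb the other things on the desk.

Things in the scene. Friction and masses are not known exactly. Their poses are not given: they have to be found in the camera images.
- dock: Grey board fixed to the desk, spanning x -220 to +85, y -130 to +130 mm, top 14 mm above the desk. Origin on the desk under the centre of its pocket; x points to the back stop, y left. The dark-lined pocket, x -64 to +64, y -103 to +103 mm, is 7 mm deep (floor at 7 mm). Back stop beyond x +64 mm, 34 mm high. The desk left of it is free (x -50 to +40, y +160 to +240 mm).
- printer: White label printer, loose, 0.6 to 1 kg, 120 deep (x) x 180 wide (y) x 60 mm high, too wide to grasp. Origin at the centre of its flat underside; x points to the back stop, y left. Starts on the board, 120 to 145 mm short of the pocket centre, nearly straight. Near face at x -60 mm; push it at |y| 35 to 90 mm, beside the chute: that corner goes forward, the printer turns, and the other corner moves far less.
- near_left (a point): Bottom corner of the printer's near face on the left: (-60, +90, 0) mm in the printer's frame. When the printer's middle passes the pocket's near edge, its far side dips to the floor; the near corners drop too once it is pushed within 8 mm of the back stop and square to it.
- near_right (a point): Bottom corner of the printer's near face on the right: (-60, -90, 0) mm in the printer's frame.
- chute: Black label chute that juts 16 mm out of the middle of the printer's near face, fixed to the printer: 70 mm wide (printer y -35 to +35), from 6 to 48 mm above its underside. Delicate: not to be pushed. Origin at the foot of the chute on the near face, (-60, 0, 6) mm in the printer's frame.
- dock_diagonal (a point): For judging only: a direction at the centre of the pocket floor, its x axis turned 45 degrees to the left of the dock's. Its angle to the printer's x axis is over 45 degrees when the printer's left near corner is ahead, under 45 when the right one is.
- clip_box: Dark grey box for paper clips with a closed black lid, 45 x 45 x 59 mm, 80 g, standing in the far part of the pocket, its sides about parallel to the dock's. Origin at the centre of its underside, z up. At the start about 40 mm or more of room lies between it and the printer; its left and right are free for fingers.
- mouse: Black computer mouse, 104 x 66 x 36 mm, on the desk to the right of the board; bystander. Origin under its centre.
- eraser: Eraser in a sleeve, 48 x 38 x 13 mm, on the desk to the left of the board's near half; bystander. Origin under its centre.
- calculator: Pocket calculator, 125 x 83 x 16 mm, at the right of the desk; bystander. Origin under its centre.
- stapler: Stapler, 132 x 71 x 46 mm, at the near right of the desk; bystander. Origin under its centre.
Not all that is in view belongs to the job. What is shaped like the clip_box but yellow is not meant.

How it is judged:
By the outcome, as a careful person would: the job done as asked, in the order asked, and still so for the second after the job is handed in, with the robot touching nothing.
It also fails if it takes over 69 s, if anything falls off the work surface, if the arm or the gripper's body presses on something with over 40 N, if the wrist force passes 120 N, or if a joint passes its speed limit or range.

## Working session

There is one attempt and no reset: what is moved stays moved. The work goes in short steps, Python scripts to look and compute and a tool call to move; the robot and the scene stay as the last step left them, time stands still between calls to the robot, and variables do not carry over. Pictures are saved under pics/ and viewed, at most 10 in all, crops included, and the job is handed in when it is done.

Besides the shell and the picture viewer there is one more tool, called by a JSON object that holds its "op" and its "data". apply_moves: Moves the arm, as the interface text tells. Its arguments: {"type":"object","properties":{"targets":{"type":"string"},"grip":{"type":"number"},"newtons":{"type":"number"}},"required":["targets"]}

```bash
ls; mkdir -p pics
python3 - <<'E'
from station import robot
import cv2
s=robot.observe();print(s['clock'],s['eef_pos'],s['tool_rot'],s['opening'],robot.grip_point_offset)
for c in ['scene','side']:
    im=robot.get_image(c);cv2.imwrite(f'pics/a_{c}.png',im['img'][:,:,::-1])
    for n in ['dock','printer','near_left','near_right','clip_box','chute','eraser','mouse']:
        print(c,n,[( [round(float(v),3) for v in d['xyz']],round(d['conf'],2)) for d in robot.mark_of(n,c)[:3]])
print(robot.observe()['clock'])
E
```

```text
pics
0.0 [ 0.27658674 -0.56002596  0.22175559] [-6.90379651e-04  9.73799801e-01  2.27405861e-01 -2.13758311e-04] 1.00187104977159 0.0187
scene dock [([0.629, 0.053, 0.001], 0.6)]
scene printer [([0.449, 0.167, 0.019], 0.29)]
scene near_left [([0.45, 0.172, 0.02], 0.8)]
scene near_right [([0.434, -0.01, 0.014], 0.59)]
scene clip_box [([0.626, 0.348, -0.004], 0.9), ([0.663, 0.062, 0.006], 0.74), ([0.662, -0.177, -0.001], 0.64)]
scene chute [([0.439, 0.081, 0.022], 0.91)]
scene eraser [([0.479, 0.275, -0.001], 0.54)]
scene mouse [([0.557, -0.116, -0.003], 0.83)]
side dock [([0.631, 0.054, 0.002], 0.98), ([0.574, -0.411, -0.0], 0.19)]
side printer [([0.501, 0.075, 0.014], 0.82), ([0.428, -0.011, 0.014], 0.3)]
side near_left []
side near_right [([0.43, -0.01, 0.011], 0.97)]
side clip_box [([0.659, -0.174, 0.004], 0.98), ([0.659, 0.056, 0.006], 0.76), ([0.631, 0.346, 0.0], 0.51)]
side chute [([0.437, 0.083, 0.022], 0.63)]
side eraser []
side mouse [([0.556, -0.121, -0.001], 0.76)]
0.9
```

View pics/a_scene.png

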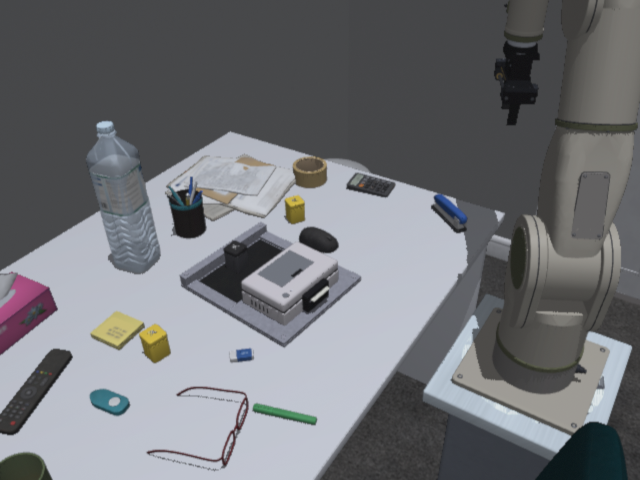

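```bash
cat > h.py <<'E'
import numpy as np, cv2
from station import robot
def proj(im,p):
    q=im['view']@np.r_[p,1]; return im['fx']*q[0]/q[2]+im['cx'], im['fy']*q[1]/q[2]+im['cy']
def m(n,c,k=1): return [np.round(d['xyz'],4).tolist()+[round(d['conf'],2)] for d in robot.mark_of(n,c)[:k]]
E
python3 - <<'E'
from h import *
im=robot.get_image('side')
for p in [(.626,.348,0),(.661,.06,.007),(.66,-.175,0)]: print(proj(im,p))
u,v=map(int,proj(im,(.661,.06,.04)))
cv2.imwrite('pics/b.png',cv2.resize(im['img'][max(0,v-100):v+100,max(0,u-130):u+130,::-1],None,fx=3,fy=3))
from scipy.spatial.transform import Rotation as R
q=robot.observe()['tool_rot'];print(np.round(R.from_quat(q,scalar_first=True).as_matrix(),3))
E
```

```text
(np.float64(364.36646421002933), np.float64(203.83763046161394))
(np.float64(376.0344563903597), np.float64(237.70341598992368))
(np.float64(377.4197832965043), np.float64(281.1007774744335))
[[ 0.897  0.443  0.   ]
 [ 0.443 -0.897 -0.   ]
 [ 0.     0.    -1.   ]]
```

View pics/b.png

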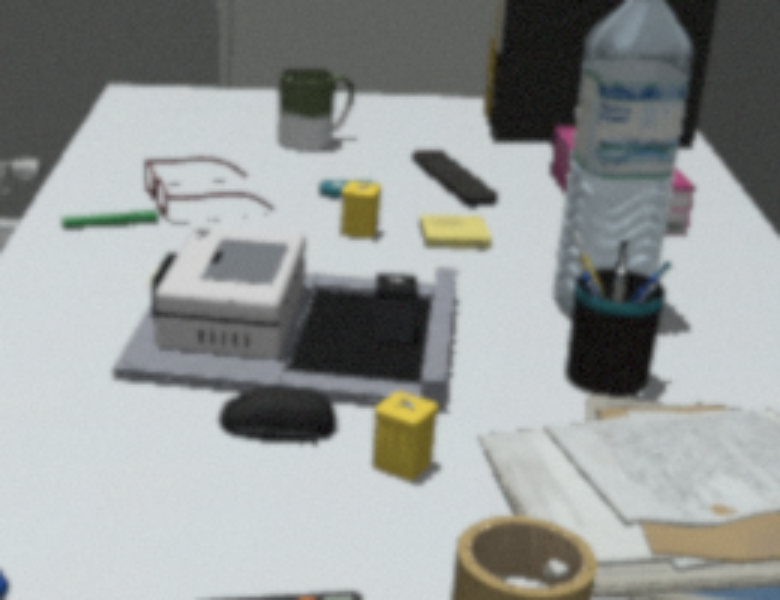

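Three boxes share the shape. The yellow ones are at scene (155,343) and (294,210), and the dark one is in the pocket at scene (236,255). The crop confirms that the dark box in the pocket, at crop (397,305), is the one described. Next I need the dock's yaw.

```bash
cat >> h.py <<'E'
def ray(im,u,v,z):
    V=np.linalg.inv(im['view']); d=V[:3,:3]@[(u-im['cx'])/im['fx'],(v-im['cy'])/im['fy'],1]
    return V[:3,3]+d*(z-V[2,3])/d[2]
E
python3 - <<'E'
from h import *
im=robot.get_image('scene')
a=cv2.resize(im['img'][215:355,170:370,::-1],None,fx=4,fy=4,interpolation=cv2.INTER_CUBIC)
for yaw,col in((-9,(0,0,255)),(-5,(0,255,0))):
    c,s=np.cos(np.radians(yaw)),np.sin(np.radians(yaw))
    P=[(-220,130),(-220,-130),(64,-130),(64,130)]
    pts=[proj(im,(.630+(c*x-s*y)/1000,.0535+(s*x+c*y)/1000,.014)) for x,y in P]
    cv2.polylines(a,[np.int32([((u-170)*4,(v-215)*4) for u,v in pts])],True,col,1)
cv2.imwrite('pics/c.png',a)
E
```

```text
(no output)
```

View pics/c.png

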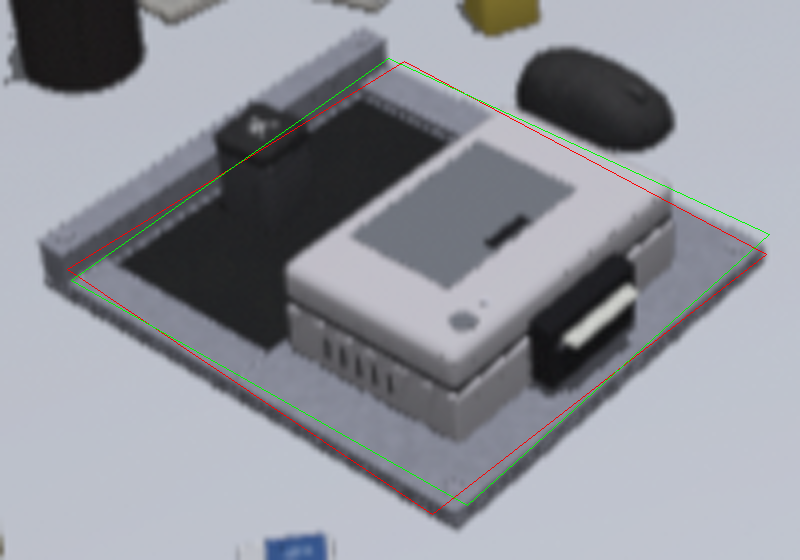

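The dock's near corners are at crop (458,513) and (766,242), and the pocket is empty apart from the dark box. The -5° outline is almost parallel to the board.

Run:
```python
from h import *
im=robot.get_image('scene')
P={}
for n,(u,v),z in [('nl',(458,513),.014),('nr',(766,242),.014),('pocket_nl',(263,353),.014),('pocket_fl',(118,262),.014),('stopL',(65,272),.014),]:
    P[n]=ray(im,170+u/4,215+v/4,z); print(n,P[n].round(4))
d=P['nl']-P['nr'];print(np.degrees(np.arctan2(-d[0],d[1])),np.hypot(*d[:2]))
w=robot.get_image('wrist');print(m('dock','wrist',2))
```

```text
nl [0.423  0.2086 0.014 ]
nr [ 0.3979 -0.0501  0.014 ]
pocket_nl [0.5781 0.1682 0.014 ]
pocket_fl [0.694  0.1522 0.014 ]
stopL [0.7132 0.174  0.014 ]
-5.544310280096978 0.2599431273222871
[]
```

{"op": "apply_moves", "data": {"targets": "34 -21 0 1; 32 -24 0 1; 30 -27 0 1; 27 -29 0 1; 25 -32 0 1; 22 -34 0 1; 19 -35 0 0.46; 17 -36 0 0; 17 -36 0 0; 17 -36 0 0", "grip": 87}}

```text
clock: 2.15
eef_pos: [0.4876, -0.2182, 0.2228]
tool_rot: [0.0, 0.999, -0.052, 0.0]
contact_force: [0.3, -0.0, 0.1]
opening: 1.002
finger_force: 0.0
```

```bash
cat >> h.py <<'E'
from scipy.spatial.transform import Rotation as R
O=np.array([.630,.055]);YAW=np.radians(-6)
def todock(p): c,s=np.cos(YAW),np.sin(YAW);d=(np.array(p)[:2]-O)*1000;return np.array([c*d[0]+s*d[1],-s*d[0]+c*d[1]])
def st():
    s=robot.observe();M=R.from_quat(s['tool_rot'],scalar_first=True).as_matrix()
    print('t',round(s['clock'],2),'world',s['eef_pos'].round(4) if hasattr(s['eef_pos'],'round') else s['eef_pos'],'dock',todock(s['eef_pos']).round(1),'yaw',round(np.degrees(np.arctan2(M[1,0],M[0,0])),2),'F',np.round(s['contact_force'],1),'open',round(s['opening'],2),'ff',s['finger_force'])
    return s
E
python3 -c "
from h import *
st()"
```

```text
t 2.15 world [ 0.4876 -0.2182  0.2228] dock [-113.  -286.6] yaw -6.02 F [ 0.3 -0.   0.1] open 1.0 ff 0.0
```

{"op": "apply_moves", "data": {"targets": "18 -37 0 0; 18 -37 0 0; 18 -37 0 0; 18 -37 0 0; 18 -37 0 0; 18 -37 0 0; 18 -37 0 0; 17 -35 0 0; 0 0 0 0; 0 0 0 0"}}

```text
clock: 3.15
eef_pos: [0.66, 0.0587, 0.2221]
tool_rot: [-0.0, 0.999, -0.052, -0.0]
contact_force: [-0.1, -1.2, 0.2]
opening: 1.0
finger_force: 0.0
```

```bash
python3 -c "
from h import *
im=robot.get_image('wrist');cv2.imwrite('pics/d.png',im['img'][:,:,::-1])
print(m('clip_box','wrist',2),m('dock','wrist',2),m('dock_diagonal','wrist',2),m('dock_diagonal','side'))
for b in m('clip_box','wrist',2): print(todock(b))
st()"
```

```text
[[0.6263, 0.35, -0.0038, 0.97], [0.6648, -0.1772, 0.001, 0.8]] [[0.6338, 0.0528, 0.0011, 0.8]] [[0.6319, 0.0512, 0.0063, 0.65]] [[0.6314, 0.0619, 0.0084, 0.65]]
[-34.51562768 292.99720382]
[  58.88087113 -227.29039358]
t 3.45 world [0.6599 0.0564 0.2229] dock [29.6  4.6] yaw -6.11 F [ 0.1  0.1 -0.6] open 1.0 ff 0.0
```

View pics/d.png

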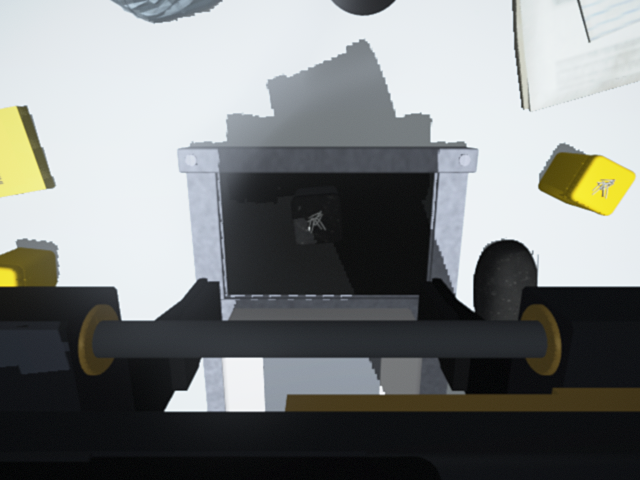

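The wrist view shows the dark box's lid at about (316,216), the pocket running square to the image, and yellow look-alikes off to both sides.

```bash
python3 -c "
from h import *
im=robot.get_image('wrist')
a=cv2.convertScaleAbs(im['img'][140:310,170:490,::-1],alpha=1.8,beta=25)
cv2.imwrite('pics/e.png',cv2.resize(a,None,fx=2.5,fy=2.5,interpolation=cv2.INTER_CUBIC))
for u,v,z in [(181,173,.034),(475,171,.034),(222,295,.014),(428,295,.014),(316,216,.066)]:
    p=ray(im,u,v,z);print(u,v,p.round(4),todock(p).round(1))
"
```

```text
181 173 [0.7088 0.1728 0.034 ] [ 66.  125.4]
475 171 [ 0.6829 -0.0836  0.034 ] [  67.  -132.3]
222 295 [0.583 0.163 0.014] [-58.1 102.5]
428 295 [ 0.5606 -0.0435  0.014 ] [ -58.7 -105.2]
316 216 [0.6646 0.0584 0.066 ] [34.  7.]
```

View pics/e.png

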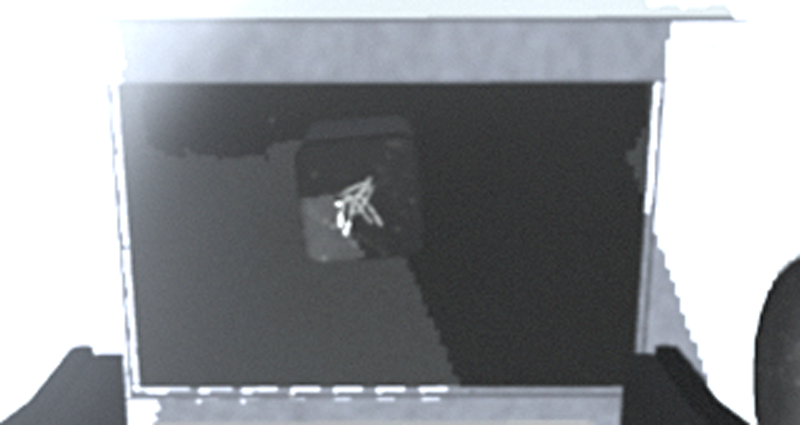

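The enlarged crop confirms the box: a dark body with a black lid and a clip logo, centred at crop (361,198) and parallel to the pocket. Descending to grasp it.

{"op": "apply_moves", "data": {"targets": "2 -2 25 0; 0 0 35 0; 0 0 35 0; 0 0 35 0; 0 0 30 0; 0 0 20 0; 0 0 12 0; 0 0 0 0"}}

```text
clock: 4.3
eef_pos: [0.6613, 0.059, 0.0291]
tool_rot: [0.0, 0.999, -0.053, -0.001]
contact_force: [-0.5, 0.7, 0.8]
opening: 1.0
finger_force: 0.0
```

{"op": "apply_moves", "data": {"targets": "0 0 0 0; 0 0 0 0; 0 0 0 0; 0 0 0 0; 0 0 0 0; 0 0 0 0", "grip": 20, "newtons": 15}}

```text
clock: 4.9
eef_pos: [0.6622, 0.0595, 0.0307]
tool_rot: [0.0, 0.999, -0.052, 0.0]
contact_force: [0.0, -0.6, 0.2]
opening: 0.54
finger_force: 0.0
```

{"op": "apply_moves", "data": {"targets": "0 0 0 0; 0 0 0 0; 0 0 0 0"}}

```text
clock: 5.2
eef_pos: [0.6622, 0.0596, 0.0307]
tool_rot: [-0.0, 0.999, -0.052, 0.0]
contact_force: [-0.5, 0.8, 1.3]
opening: 0.47
finger_force: 14.5
```

{"op": "apply_moves", "data": {"targets": "0 0 -10 0; 0 0 -20 0; 0 0 -30 0; 0 0 -20 0; -5 -25 0 0; -6 -32 0 0; -6 -35 0 0; -6 -35 0 0; -6 -35 0 0; -6 -25 0 0"}}

```text
clock: 6.2
eef_pos: [0.6462, 0.2521, 0.1112]
tool_rot: [-0.001, 0.999, -0.051, 0.0]
contact_force: [-0.2, -0.8, -0.2]
opening: 0.472
finger_force: 14.5
```

{"op": "apply_moves", "data": {"targets": "0 0 10 0; 0 0 25 0; 0 0 25 0; 0 0 15 0; 0 0 7 0; 0 0 2 0; 0 0 1 0; 0 0 0 0"}}

```text
clock: 7.0
eef_pos: [0.6476, 0.2494, 0.0266]
tool_rot: [-0.0, 0.999, -0.052, 0.001]
contact_force: [0.2, 0.0, -1.1]
opening: 0.471
finger_force: 14.5
```

```bash
python3 -c "
from h import *
im=robot.get_image('scene');cv2.imwrite('pics/f.png',im['img'][150:400,100:420,::-1].repeat(2,0).repeat(2,1))
st()"
```

```text
t 7.05 world [0.6475 0.2494 0.0266] dock [ -2.9 195.2] yaw -6.01 F [-0.3  0.3 -1.2] open 0.47 ff 14.544895416838699
```

View pics/f.png

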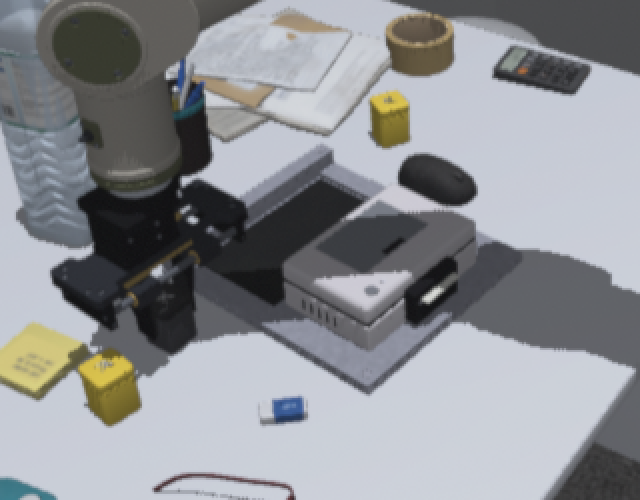

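The box hangs about 2 mm above the desk at crop (168,330), clear of the yellow box and the board. I'll lower the last bit and release.

{"op": "apply_moves", "data": {"targets": "0 0 1 0; 0 0 1 0; 0 0 0 0; 0 0 0 0"}}

```text
clock: 7.45
eef_pos: [0.6471, 0.2492, 0.0237]
tool_rot: [-0.0, 0.999, -0.052, 0.0]
contact_force: [1.6, 0.2, -0.7]
opening: 0.469
finger_force: 14.5
```

{"op": "apply_moves", "data": {"targets": "0 0 0.5 0; 0 0 0 0; 0 0 0 0; 0 0 0 0; 0 0 0 0", "grip": 68}}

```text
clock: 7.95
eef_pos: [0.647, 0.2492, 0.0231]
tool_rot: [0.0, 0.999, -0.052, 0.0]
contact_force: [0.7, -0.1, -0.1]
opening: 0.763
finger_force: 0.0
```

{"op": "apply_moves", "data": {"targets": "0 0 -10 0; 0 0 -30 0; 0 0 -40 0; 0 0 -40 0; -20 0 -20 0; -40 0 0 0; -45 0 0 0; -45 0 0 0; -45 10 0 0; -45 20 0 0"}}

```text
clock: 8.95
eef_pos: [0.4031, 0.2455, 0.1636]
tool_rot: [-0.0, 0.999, -0.051, 0.0]
contact_force: [-1.5, 0.2, 1.6]
opening: 0.779
finger_force: 0.0
```

```bash
python3 -c "
from h import *
for c in ('scene','side'):
  robot.get_image(c)
  for n in ['clip_box','near_left','near_right','chute','printer','dock','dock_diagonal']:
    print(c,n,[(b,todock(b).round(1).tolist()) for b in m(n,c,3 if n=='clip_box' else 1)])
st()"
```

```text
scene clip_box [([0.6469, 0.2499, 0.0005, 0.81], [-3.6, 195.6]), ([0.6266, 0.3518, -0.0053, 0.79], [-34.4, 294.8]), ([0.6649, -0.175, -0.0005, 0.64], [58.8, -225.1])]
scene near_left [([0.4501, 0.1696, 0.0185, 0.68], [-190.9, 95.2])]
scene near_right [([0.4341, -0.0105, 0.0146, 0.63], [-188.0, -85.6])]
scene chute [([0.437, 0.0807, 0.02, 0.93], [-194.6, 5.4])]
scene printer [([0.5023, 0.0729, 0.0123, 0.58], [-128.9, 4.5])]
scene dock [([0.6276, 0.0521, 0.002, 0.61], [-2.1, -3.1])]
scene dock_diagonal [([0.6329, 0.0573, 0.0073, 0.74], [2.6, 2.6])]
side clip_box [([0.6445, 0.2447, -0.003, 0.82], [-5.4, 190.2]), ([0.6588, -0.1737, 0.0056, 0.61], [52.5, -224.4]), ([0.6295, 0.353, -0.0003, 0.47], [-31.6, 296.3])]
side near_left [([0.4301, -0.0099, 0.0145, 0.55], [-192.0, -85.4])]
side near_right [([0.4308, -0.0127, 0.0147, 0.79], [-191.0, -88.2])]
side chute [([0.4378, 0.0831, 0.0181, 0.49], [-194.1, 7.9])]
side printer []
side dock [([0.6317, 0.0523, 0.0041, 0.6], [2.0, -2.5])]
side dock_diagonal [([0.6278, 0.0604, 0.0074, 0.77], [-2.8, 5.1])]
t 9.75 world [0.4052 0.2445 0.1629] dock [-243.4  165. ] yaw -6.01 F [-0.1 -0.6 -0.1] open 0.78 ff 0.0
```

{"op": "apply_moves", "data": {"targets": "0 30 10 0; 0 35 20 0; 0 28 30 0; 0 0 30 0; 0 0 25 0; 0 0 14 0; 0 0 0 0; 8 0 0 0; 8 0 0 0; 0 0 0 0", "grip": 0}}

```text
clock: 10.75
eef_pos: [0.4134, 0.1504, 0.0351]
tool_rot: [-0.0, 0.999, -0.053, 0.001]
contact_force: [0.0, -0.5, -0.0]
opening: 0.02
finger_force: 0.0
```

```bash
python3 -c "
from h import *
im=robot.get_image('scene');cv2.imwrite('pics/g.png',im['img'][190:390,170:420,::-1].repeat(3,0).repeat(3,1))
st()"
```

```text
t 10.8 world [0.4125 0.1504 0.0348] dock [-226.3   72.2] yaw -6.06 F [0.1 0.4 0.7] open 0.02 ff 0.0
```

View pics/g.png

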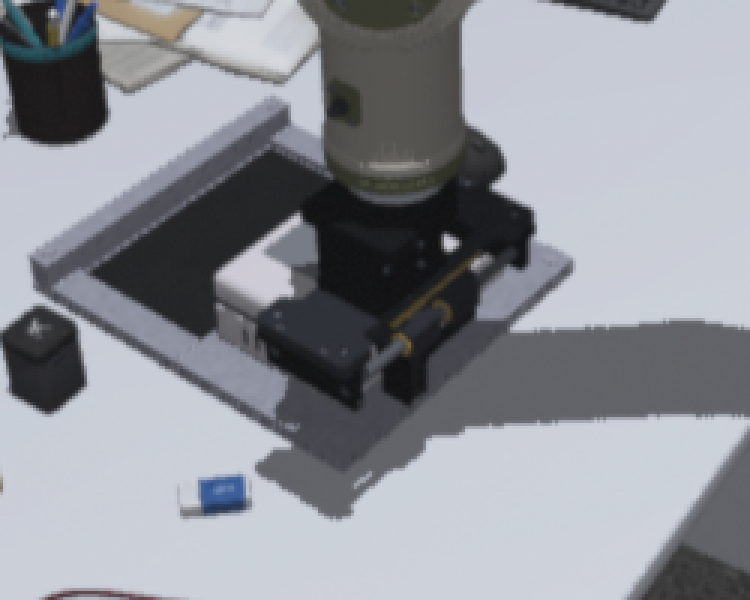

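The clip box stands upright at crop (45,360). The shut fingers are down behind the printer's left near side at about (405,370), clear of the chute. Starting the first left push.

{"op": "apply_moves", "data": {"targets": "8 0 0 0; 8 0 0 0; 6 0 0 0; 6 0 0 0; 6 0 0 0; 6 0 0 0; 6 0 0 0; 4 0 0 0; 0 0 0 0"}}

```text
clock: 11.7
eef_pos: [0.4609, 0.1458, 0.0338]
tool_rot: [-0.0, 0.999, -0.052, -0.001]
contact_force: [-1.9, 2.0, 1.4]
opening: 0.007
finger_force: 1.2
```

```bash
cat >> h.py <<'E'
def look():
    st()
    for c in ('scene','side'):
        robot.get_image(c)
        D={n:[(b[2:],todock(b).round(1).tolist()) for b in m(n,c,1)] for n in ['near_left','near_right','chute','printer']}
        for n in D: print(c,n,D[n])
        if D['near_left'] and D['near_right']:
            v=np.subtract(D['near_left'][0][1],D['near_right'][0][1]);print('  yaw(left+ => cw)',np.degrees(np.arctan2(v[0],v[1])).round(1))
E
python3 -c "
from h import *
look()"
```

```text
t 11.7 world [0.4609 0.1458 0.0338] dock [-177.7   72.7] yaw -5.98 F [-1.9  2.   1.4] open 0.01 ff 1.2103548304094147
scene near_left [([0.0173, 0.86], [-165.7, 95.6])]
scene near_right [([0.0123, 0.69], [-185.4, -80.6])]
scene chute [([0.0197, 0.87], [-176.6, 8.6])]
scene printer [([0.0135, 0.87], [-114.4, -1.9])]
  yaw(left+ => cw) 6.4
side near_left [([0.0073, 0.74], [-1.4, 1.6])]
side near_right [([0.0138, 0.63], [-188.8, -81.3])]
side chute [([0.0222, 0.41], [-174.6, 6.2])]
side printer [([0.017, 0.75], [-113.0, 0.3])]
  yaw(left+ => cw) 66.1
```

{"op": "apply_moves", "data": {"targets": "5 0 0 0; 3 0 0 0; 0 0 0 0; -12 0 0 0; -18 0 0 0; -18 5 0 0; 0 30 0 0; 0 35 0 0; 0 35 0 0; 0 33 0 0"}}

```text
clock: 13.2
eef_pos: [0.4061, 0.0103, 0.0343]
tool_rot: [0.0, 0.999, -0.053, 0.001]
contact_force: [0.5, 0.2, 0.8]
opening: 0.007
finger_force: 0.0
```

```bash
python3 -c "
from h import *
look()"
```

```text
t 13.2 world [0.4061 0.0103 0.0343] dock [-218.   -67.9] yaw -6.03 F [0.5 0.2 0.8] open 0.01 ff 0.0
scene near_left [([0.02, 0.71], [-153.3, 95.0])]
scene near_right [([0.014, 0.85], [-182.8, -82.4])]
scene chute [([0.0175, 0.57], [-169.6, 5.7])]
scene printer [([0.0153, 0.88], [-108.1, -5.3])]
  yaw(left+ => cw) 9.4
side near_left [([0.0035, 0.2], [-1.6, 1.5])]
side near_right [([0.0147, 0.96], [-183.6, -81.7])]
side chute [([0.0203, 0.55], [-170.1, 11.6])]
side printer [([0.0164, 0.93], [-107.6, -3.8])]
  yaw(left+ => cw) 65.4
```

{"op": "apply_moves", "data": {"targets": "12 0 0 0; 10 0 0 0; 6 0 0 0; 7 0 0 0; 7 0 0 0; 7 0 0 0; 7 0 0 0; 7 0 0 0; 7 0 0 0; 6 0 0 0"}}

```text
clock: 14.7
eef_pos: [0.4827, 0.0037, 0.0339]
tool_rot: [0.0, 0.999, -0.053, -0.0]
contact_force: [-6.0, -2.7, 1.0]
opening: 0.003
finger_force: 2.8
```

```bash
python3 -c "
from h import *
look()"
```

```text
t 14.7 world [0.4827 0.0037 0.0339] dock [-141.2  -66.4] yaw -6.02 F [-6.  -2.7  1. ] open 0.0 ff 2.7532201834765146
scene near_left [([0.0187, 0.86], [-148.0, 91.2])]
scene near_right [([0.0183, 0.95], [-126.3, -88.9])]
scene chute []
scene printer [([0.0137, 0.98], [-79.3, 6.2])]
  yaw(left+ => cw) -6.9
side near_left []
side near_right [([0.0128, 0.58], [-125.1, -87.3])]
side chute []
side printer [([0.015, 0.72], [-76.6, 7.1])]
```

{"op": "apply_moves", "data": {"targets": "5 0 0 0; 2 0 0 0; 0 0 0 0; -12 0 0 0; -18 0 0 0; -18 -5 0 0; 0 -30 0 0; 0 -35 0 0; 0 -35 0 0; 0 -32 0 0"}}

```text
clock: 16.2
eef_pos: [0.4556, 0.1463, 0.0343]
tool_rot: [-0.0, 0.999, -0.052, 0.001]
contact_force: [0.7, -0.6, -0.0]
opening: 0.006
finger_force: 0.0
```

```bash
python3 -c "
from h import *
look()"
```

```text
t 16.2 world [0.4556 0.1463 0.0343] dock [-182.9   72.5] yaw -5.99 F [ 0.7 -0.6 -0. ] open 0.01 ff 0.0
scene near_left [([0.0002, 0.63], [-54.2, -178.2])]
scene near_right [([0.015, 0.68], [-118.5, -88.4])]
scene chute []
scene printer [([0.0161, 0.84], [-74.0, 7.9])]
  yaw(left+ => cw) 144.4
side near_left []
side near_right [([0.0115, 0.9], [-121.5, -88.5])]
side chute [([0.0221, 0.65], [-134.4, 3.6])]
side printer [([0.0169, 0.83], [-72.7, 9.6])]
```

{"op": "apply_moves", "data": {"targets": "12 0 0 0; 8 0 0 0; 6 0 0 0; 7 0 0 0; 7 0 0 0; 7 0 0 0; 7 0 0 0; 7 0 0 0; 7 0 0 0; 5 0 0 0"}}

```text
clock: 17.7
eef_pos: [0.5282, 0.138, 0.0339]
tool_rot: [-0.0, 0.999, -0.052, -0.001]
contact_force: [-4.4, 2.3, 0.3]
opening: 0.007
finger_force: 2.1
```

```bash
python3 -c "
from h import *
look()"
```

```text
t 17.7 world [0.5282 0.138  0.0339] dock [-110.    71.9] yaw -5.96 F [-4.4  2.3  0.3] open 0.01 ff 2.116914904327132
scene near_left [([-0.0006, 0.74], [-168.2, 202.9])]
scene near_right [([0.0199, 0.59], [-121.2, -82.4])]
scene chute [([0.0219, 0.9], [-109.7, 5.1])]
scene printer [([0.01, 0.71], [-50.7, -1.8])]
  yaw(left+ => cw) -9.4
side near_left []
side near_right [([0.0004, 0.74], [-52.8, -183.8])]
side chute [([0.0241, 0.4], [-110.1, 8.2])]
side printer [([0.0047, 0.71], [-1.5, -2.9])]
```

{"op": "apply_moves", "data": {"targets": "4 0 0 0; 0 0 0 0; -12 0 0 0; -18 0 0 0; -15 5 0 0; 0 30 0 0; 0 35 0 0; 0 35 0 0; 0 33 0 0; 0 0 0 0"}}

```text
clock: 19.2
eef_pos: [0.4724, -0.0009, 0.0341]
tool_rot: [0.001, 0.998, -0.056, 0.0]
contact_force: [-0.2, -0.5, -0.2]
opening: 0.003
finger_force: 0.0
```

```bash
python3 -c "
from h import *
look()"
```

```text
t 19.2 world [ 0.4724 -0.0009  0.0341] dock [-150.9  -72. ] yaw -6.37 F [-0.2 -0.5 -0.2] open 0.0 ff 0.0
scene near_left [([0.0192, 0.96], [-91.5, 98.3])]
scene near_right [([0.0215, 0.93], [-120.4, -80.7])]
scene chute [([0.0244, 0.77], [-107.0, 5.0])]
scene printer [([0.0113, 0.97], [-44.7, -3.6])]
  yaw(left+ => cw) 9.2
side near_left []
side near_right [([0.0204, 0.74], [-123.0, -83.5])]
side chute [([-0.0008, 0.62], [-6.5, 192.2])]
side printer [([0.0138, 0.68], [-44.3, -1.5])]
```

{"op": "apply_moves", "data": {"targets": "10 -8 0 0; 8 -4 0 0; 6 1 0 0; 6 1 0 0; 6 1 0 0; 6 1 0 0; 6 1 0 0; 6 1 0 0; 6 1 0 0; 0 0 0 0"}}

```text
clock: 20.7
eef_pos: [0.5346, 0.0025, 0.0342]
tool_rot: [-0.0, 0.999, -0.053, 0.001]
contact_force: [-0.4, 0.3, -0.7]
opening: 0.007
finger_force: 0.3
```

```bash
python3 -c "
from h import *
look()"
```

```text
t 20.7 world [0.5346 0.0025 0.0342] dock [-89.4 -62.1] yaw -6.03 F [-0.4  0.3 -0.7] open 0.01 ff 0.305446033107728
scene near_left [([0.0201, 0.6], [-88.7, 87.0])]
scene near_right [([0.0159, 0.73], [-78.0, -90.6])]
scene chute [([0.0224, 0.79], [-81.1, -5.1])]
scene printer [([0.0107, 0.86], [-20.1, -0.1])]
  yaw(left+ => cw) -3.4
side near_left []
side near_right [([0.0168, 0.97], [-80.4, -95.1])]
side chute []
side printer [([0.0121, 0.62], [-22.9, -0.6])]
```

{"op": "apply_moves", "data": {"targets": "5 0 0 0; 4 0 0 0; 2 0 0 0; 0 0 0 0"}}

```text
clock: 21.6
eef_pos: [0.5445, 0.0012, 0.0338]
tool_rot: [0.0, 0.999, -0.053, -0.0]
contact_force: [-3.1, -0.9, 0.3]
opening: 0.003
finger_force: 1.3
```

```bash
python3 -c "
from h import *
look()"
```

```text
t 21.6 world [0.5445 0.0012 0.0338] dock [-79.4 -62.4] yaw -6.03 F [-3.1 -0.9  0.3] open 0.0 ff 1.289585100748809
scene near_left [([0.02, 0.68], [-83.2, 84.6])]
scene near_right [([0.0162, 0.91], [-65.7, -92.4])]
scene chute [([0.0231, 0.68], [-76.9, -5.0])]
scene printer [([0.0102, 0.83], [-14.1, 0.9])]
  yaw(left+ => cw) -5.6
side near_left []
side near_right [([0.0139, 0.57], [-68.7, -98.6])]
side chute []
side printer [([0.0139, 0.97], [-14.1, 1.3])]
```

{"op": "apply_moves", "data": {"targets": "4 0 0 0; 0 0 0 0; -12 0 0 0; -18 0 0 0; -12 -5 0 0; 0 -28 0 0; 0 -32 0 0; 0 -32 0 0; 0 -30 0 0; 0 0 0 0"}}

```text
clock: 23.1
eef_pos: [0.5202, 0.1378, 0.0348]
tool_rot: [-0.002, 0.999, -0.049, 0.001]
contact_force: [0.5, 0.5, -0.9]
opening: 0.005
finger_force: 0.0
```

```bash
python3 -c "
from h import *
look()"
```

```text
t 23.1 world [0.5202 0.1378 0.0348] dock [-117.8   70.9] yaw -5.65 F [ 0.5  0.5 -0.9] open 0.0 ff 0.0
scene near_left [([0.0195, 0.78], [-85.1, 85.7])]
scene near_right [([0.0168, 0.73], [-56.7, -95.2])]
scene chute [([0.0218, 0.4], [-71.4, -6.4])]
scene printer [([0.0112, 0.66], [-14.7, -0.3])]
  yaw(left+ => cw) -8.9
side near_left []
side near_right [([0.0118, 0.81], [-62.3, -95.5])]
side chute [([0.001, 0.61], [-1.5, -1.7])]
side printer [([0.0113, 0.78], [-10.0, 0.6])]
```

{"op": "apply_moves", "data": {"targets": "10 4 0 0; 10 0 0 0; 6 0 0 0; 5 0 0 0; 5 0 0 0; 5 0 0 0; 4 0 0 0; 3 0 0 0; 0 0 0 0"}}

```text
clock: 24.5
eef_pos: [0.5677, 0.1226, 0.034]
tool_rot: [0.0, 0.999, -0.053, 0.0]
contact_force: [-0.6, 0.1, -1.4]
opening: 0.002
finger_force: 0.6
```

```bash
python3 -c "
from h import *
look()"
```

```text
t 24.5 world [0.5677 0.1226 0.034 ] dock [-69.   60.8] yaw -6.03 F [-0.6  0.1 -1.4] open 0.0 ff 0.6259986385703087
scene near_left [([0.0107, 0.77], [-60.8, 89.7])]
scene near_right [([0.008, 0.57], [-53.0, -91.9])]
scene chute [([0.0133, 0.87], [-56.0, -2.6])]
scene printer [([0.0041, 0.91], [4.3, -1.3])]
  yaw(left+ => cw) -2.5
side near_left [([0.0009, 0.62], [-1.6, -1.6])]
side near_right []
side chute [([0.0152, 0.48], [-58.8, -0.4])]
side printer [([0.0085, 0.59], [6.0, -3.2])]
```

{"op": "apply_moves", "data": {"targets": "-8 0 0 0; -20 0 0 0; -25 0 0 0; -20 0 -15 0; -10 -5 -40 0; 0 -10 -40 0; 0 -45 -20 0; 0 -45 0 0; 0 -45 0 0; 0 -45 0 0"}}

```text
clock: 26.0
eef_pos: [0.5049, 0.327, 0.1494]
tool_rot: [0.0, 0.999, -0.053, 0.0]
contact_force: [1.0, 0.0, -0.1]
opening: 0.003
finger_force: 0.0
```

```bash
python3 -c "
from h import *
look()
c=robot.get_image('scene')['img'][190:370,170:400,::-1]
d=robot.get_image('side');u,v=map(int,proj(d,(.6,.05,.04)));d=d['img'][v-60:v+60,u-77:u+76,::-1]
a=cv2.resize(c,(766,600))
cv2.imwrite('pics/i.png',cv2.resize(c,None,fx=3.3,fy=3.3,interpolation=cv2.INTER_CUBIC)[:590])
cv2.imwrite('pics/j.png',cv2.resize(d,None,fx=5,fy=5,interpolation=cv2.INTER_CUBIC))
"
```

```text
t 26.0 world [0.5049 0.327  0.1494] dock [-152.8  257.4] yaw -6.04 F [ 1.   0.  -0.1] open 0.0 ff 0.0
scene near_left [([0.0115, 0.76], [-57.8, 89.8])]
scene near_right [([0.0087, 0.81], [-55.3, -89.7])]
scene chute [([0.0142, 0.6], [-57.8, 0.3])]
scene printer [([0.0058, 0.9], [2.6, -0.7])]
  yaw(left+ => cw) -0.8
side near_left [([0.0133, 0.7], [-59.5, 2.3])]
side near_right [([0.0065, 0.55], [-57.8, -93.6])]
side chute [([0.0149, 0.68], [-57.3, 0.3])]
side printer [([0.0121, 0.8], [4.4, -0.5])]
  yaw(left+ => cw) -1.0
```

View pics/i.png

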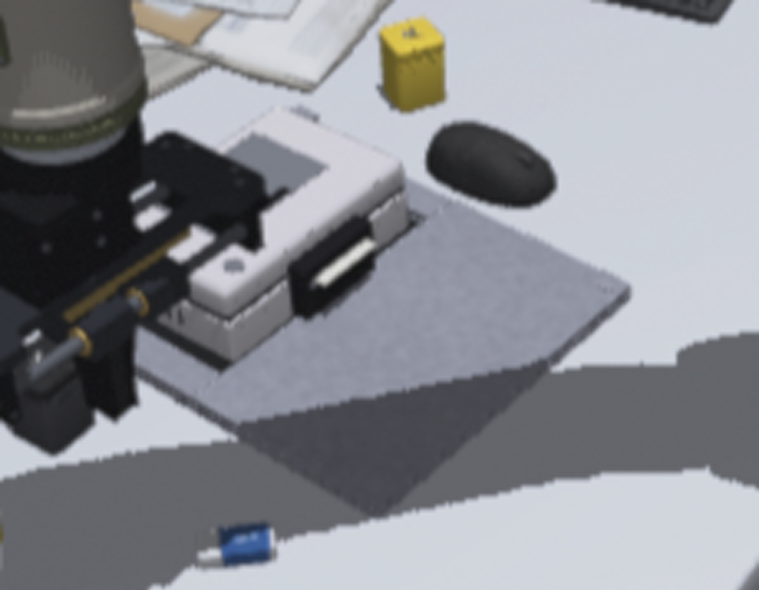

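View pics/j.png

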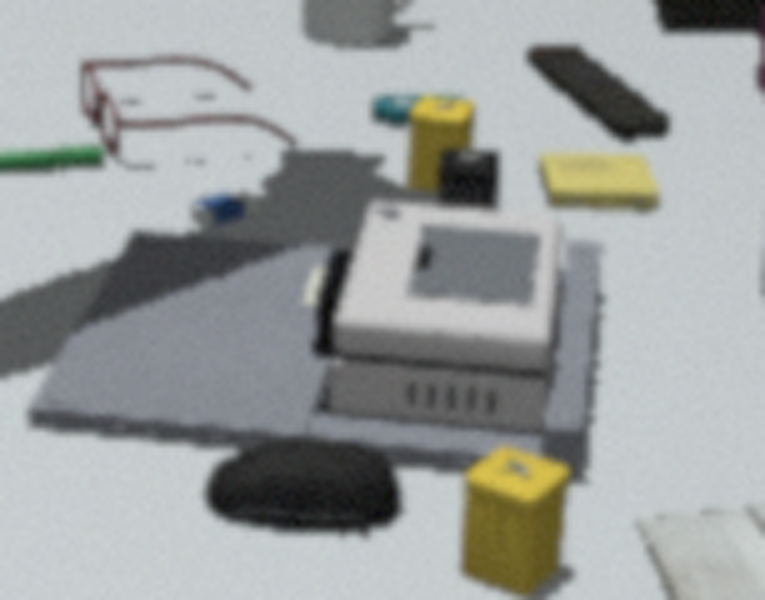

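The printer sits flat and square in the pocket. The dark pocket gap shows at both near corners, at first crop (225,362) and (418,220). The clip box is upright at side crop (468,180), and the other things are where they were. Handing in.

```bash
python3 -c "
from station import robot
print(robot.hand_in())"
```

```text
the job is handed in; nothing more can be done
None
```

I handed the job in at about 26 s: the clip box stands upright on the desk left of the board, and the printer was walked in with pushes left, right, left, right, left. The last left push only squared it, because it dropped flat into the pocket before that corner could pass the other.

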